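# Mount a coated test panel from the drying rack in the sample holder

### The job

The flat test panel lies between the runners of the drying rack, where its edges cannot be gripped. Slide it out of the rack's open front until its end overhangs far enough to be gripped across its sides, lift it out, and lower it (do not drop it) flat onto the bed of the sample holder, between the low side fences and in front of the low rear stop, with its front end overhanging the bed. Then swing the holder's arm across the panel fully to its stop; keep the panel off the bench and leave the beaker, bottle and dish where they stand.

Things in the scene. Friction and masses are not known exactly. Their poses are not given: they have to be found in the camera images.
- panel: flat aluminium plate, 150 (x) x 60 (y) x 5 mm, 0.08 to 0.17 kg, an 8 mm hole near its +x end. Origin: centre of its underside, below its centre of mass. Starts level in the rack, its x axis along the rack's, its front (-x) end within 15 mm of the rack's front. More than 75 mm of overhang tips it out.
- rack: fixed dark grey drying rack, origin on the bench. The panel slides along its x; front (-x, towards the robot) open. x = -100 to 115 mm. Two ledges, top z = 50, |y| 20 to 31.5 mm, with outer walls |y| 31.5 to 37.5, top z = 58 mm. Between the ledges a 40 mm gap, open down to the 8 mm base, admits shut fingers. Rear wall from x = 109, 46 to 60 mm behind the panel at the start.
- rack_front (a point): middle of the front edge of the rack's ledges, at the height of their top (50 mm above the bench); axes as the rack's.
- holder: fixed grey sample holder, origin on the bench under the bed's centre. Bed x = -55 to 55, 86 mm wide, top z = 50. Steel fences at |y| 37 to 43 and a rear stop at x = 49 to 55 rise 4 mm above it; front (-x, towards the robot) open. Base 8 mm thick, x -60 to 80, |y| to 65. Pivot post at x -10, y -54; rest post at x -10, y 52, with a stop tab (top z = 70) on its -x side.
- seat (a point): point on the bed's top where the middle of the panel's underside belongs: holder x = -30, y = 0, z = 50 mm; axes as the holder's. The panel's x axis then lies along the holder's (either way round) and its front end overhangs the bed by 50 mm, leaving room for the fingers that hold it.
- swing_arm (a joint): angle of the holder's steel swing arm about its upright pivot, rad. 0: closed, pointing to holder +y across the panel, over the rest post (mechanical stop). Grows as it swings rearwards; at pi/2 it points to holder +x. Limit 2.1; starts at 1.5 to 2.0. Light friction (0.4 N at the pin); stays where left. Arm 13 mm wide, z = 59.5 to 65.5 mm, 4.5 mm above a seated panel.
- pivot (a point): on the swing arm's axis, at the arm's underside (holder x = -10, y = -54, z = 59.5 mm); axes as the holder's.
- pin (a point): top centre of the upright black pin near the end of the swing arm, 100 mm from the pivot axis. The pin is 14 mm in diameter and stands from z = 65.5 to 107.5 mm above the bench; push it sideways or take it from above.
- beaker: bystander: glass beaker, 71 mm wide, 95 mm high; origin under its centre.
- bottle: bystander: white screw-cap sample bottle, 38 mm in diameter, 76 mm high; origin under its centre.
- dish: bystander: round glass dish with lid, 62 mm in diameter, 15 mm high; origin under its centre.
Mind the look-alikes: they are no part of the job. Leave any blue look-alike of the holder alone.

How it is judged:
On the way, in this order (a step that is already met when the one before it is completed fails the run):
1. the panel, still lying level on the runners, overhangs the rack's front by at least 25 mm (x of panel in the frame of rack_front between -0.005 and 0.05 m and y of panel in the frame of rack_front between -0.006 and 0.006 m and z of panel in the frame of rack_front between -0.004 and 0.004 m and angle between panel's own z axis and vertical below 0.05 rad), for 0.2 s.
2. the panel is lifted clear of the rack, held by the fingers (z of panel in the frame of rack_front above 0.02 m and contact force between the fingers and panel above 1 N), for 0.1 s.
3. the panel lies on the holder's bed with the arm still swung aside (x of panel in the frame of seat between -0.02 and 0.014 m and y of panel in the frame of seat between -0.012 and 0.012 m and z of panel in the frame of seat between -0.003 and 0.003 m and angle between panel's own z axis and vertical below 0.04 rad and angle between the x axis of panel and the x axis of holder, either way round below 0.2 rad and value of joint swing_arm above 1 rad), for 0.2 s.
4. the arm is swung across the panel to its stop (x of panel in the frame of seat between -0.02 and 0.014 m and y of panel in the frame of seat between -0.012 and 0.012 m and z of panel in the frame of seat between -0.003 and 0.003 m and angle between panel's own z axis and vertical below 0.04 rad and angle between the x axis of panel and the x axis of holder, either way round below 0.2 rad and value of joint swing_arm below 0.12 rad), for 0.2 s.
At the end, for the whole second after the job is handed in: The panel lies flat (within 0.04 rad) and still on the holder's bed, its centre within 12 mm of the seat sideways and within 20 mm forwards or 14 mm rearwards of it, its length within 0.2 rad of the holder's x axis, and the swing arm is within 0.12 rad of its closed stop (all of step 4 and linear speed of panel below 0.02 m/s); the robot touches nothing.
It fails at once if the panel falls off the rack or holder towards the bench (height (world z) of panel below 0.025 m).
It fails at once if the panel is dropped onto the holder (moves faster than 0.45 m/s close to the seat) (distance between panel and seat below 0.03 m and linear speed of panel above 0.45 m/s).
It fails at once if the beaker is moved more than 30 mm (distance of beaker from where it was at the start of the episode above 0.03 m).
It fails at once if the bottle is moved more than 30 mm (distance of bottle from where it was at the start of the episode above 0.03 m).
It fails at once if the dish is moved more than 30 mm (distance of dish from where it was at the start of the episode above 0.03 m).
It also fails if it takes over 64 s, if anything falls off the work surface, if the arm or the gripper's body presses on something with over 40 N, if the wrist force passes 120 N, or if a joint passes its speed limit or range.

### The arm

A 6-joint arm with a two-finger parallel gripper is mounted at the origin on a cart in front of the work surface, level with it; the furniture and walls round the work are solid. World frame = base frame: x ahead of the robot, y to its left, z up, the work surface at z = 0. Lengths are in m, angles in rad, forces in N, time in s.
With the tool pointing down it reaches from about 0.275 to 0.75 m from the base axis. Payload 10.2 kg.
Tool frame: the origin (TCP) lies between the finger pads; the fingertips stand 11 mm ahead of it and the grasp point (between the pads) lies 8 mm behind it; z points along the fingers, y is the direction in which the jaws open and shut (so a half turn about z gives the same grasp; the last joint's range is limited). The gripper opens to 88 mm and grips with 3 to 60 N. Pads are 18 mm wide; open, the fingers measure 123 mm over their backs; the gripper's body (75 mm by 187 mm) begins 45 mm behind the grasp point.
Start: joints at [-1.389, 0.313, 1.498, -0, 1.331, -0.223], TCP at [0.207, -0.483, 0.25] pointing down, gripper open.
Joint ranges: [-2.94, 2.94], [-0.97, 2.17], [0.19, 2.56], [-1.23, 4.37], [0.02, 3.11], [-2.88, 2.88]. Speed limits (rad/s): [2.39, 2.39, 3.01, 3.14, 3.14, 3.14].

### API

Orientations are given as a unit quaternion [x, y, z, w].
In Python, from bench import bot gives the robot as it stands.
- The arm moves only by the shell command python3 -m jog 'ROWS' [FORCE]. ROWS is JSON, a list of rows, each an object of numbers: "x", "y", "z": the shift along the tool's x, y, z in mm; "ax", "ay", "az": the turn, a rotation vector about the tool's x, y, z in degrees; "claw": the opening in per cent of the stroke, from 0 (shut) to 100 (fully open). A call has 1 to 20 rows; each row shifts and turns the commanded pose from where the row before left it, along the tool's axes as they then stand; what a row does not reach is not made up. A row lasts 1/10 s, in which the tool goes at most 50 mm and 8.59 degrees, less where a joint would pass 70% of its speed; a pose out of reach is approached as far as the arm can. A call with a gripper value outside its range is refused whole. The fingers move at their own pace and stop on an object; FORCE is the grip in N (left out, the last holds). Time passes only in rows, so rows that do not move let the fingers close. It gives the time, the measured TCP pose, the force and the opening at its end, in the units of the state.
- bot.state(): the state, without advancing time (a new reading comes with each control period).
- bot.read_camera(name): name is "scene" or "top" or "wrist"; returns a dict with "image" (420x560x3 uint8, red, green, blue), "fovy" (degrees; the focal length in pixels is half the picture's height over the tangent of half this angle, whatever the lens; pixels are square), "cx", "cy" (the principal point, pixels), "world_to_cam" (4x4, takes a point from world to camera coordinates); the wrist camera has in their place "tool_from_camera" (4x4, takes a point from camera to tool coordinates, whose origin is the TCP and whose axes are the flange's). Camera axes: x right, y down, z forward; pixel columns grow to the right and rows downward; lengths in m; the calibration is good to about 2 mm. A picture is of the moment at which its call begins: read the wrist's pose just before it. There is no depth.
- bot.finish_job(): hands the job in, once; it reports no verdict.
The state is a dict: "clock": time; "qpos": joint angles; "qvel": joint speeds; "effort": joint torques, N m; "eef_pos": TCP position; "eef_rot": TCP orientation; "contact_force": force on the tool from outside, world axes, zero at the start; "ft_torque": the same for the moment, N m; "gripper_width": finger opening in m.
Only numpy, scipy, OpenCV 4.12 (cv2) and the standard library are available. Lean on these libraries where they do the work, as an engineer would, in place of code of your own. Each camera call takes 0.05 s, during which the arm holds its last target. There are 200 camera calls.

## Working session

There is one attempt and no reset: what is moved stays moved. The work goes in short steps, Python scripts to look and compute and a shell command to move; the robot and the scene stay as the last step left them, time stands still between calls to the robot, and variables do not carry over. Pictures are saved under pics/ and viewed, about 8 in all and at most 12, crops included, and the job is handed in when it is done.

```bash
mkdir -p pics; ls; python3 - <<'E'
from bench import bot
import cv2,numpy as np
s=bot.state();print({k:np.round(v,4).tolist() for k,v in s.items()})
for n in ["scene","top","wrist"]:
    c=bot.read_camera(n);cv2.imwrite(f"pics/{n}0.png",c["image"][:,:,::-1])
    print(n,{k:np.round(v,4).tolist() for k,v in c.items() if k!="image"})
E
```

```text
pics
{'clock': 0.0, 'qpos': [-1.3894, 0.3134, 1.4984, -0.0, 1.331, -0.2234], 'qvel': [0.0002, -0.0014, 0.0001, -0.0008, 0.0009, -0.0002], 'effort': [0.0027, -40.2206, -25.2271, 0.0696, 0.0352, -0.0001], 'eef_pos': [0.2067, -0.4823, 0.2492], 'eef_rot': [0.9796, 0.201, 0.0, -0.0007], 'contact_force': [-0.1143, -0.1298, -0.353], 'ft_torque': [-0.0055, 0.0305, -0.0406], 'gripper_width': 0.0882}
scene {'fovy': 56.6189, 'cx': 277.6244, 'cy': 207.0356, 'world_to_cam': [[-0.8773, -0.4799, -0.0108, 0.4796], [-0.2045, 0.394, -0.8961, 0.2712], [0.4343, -0.7839, -0.4437, 1.3675], [0.0, 0.0, 0.0, 1.0]]}
top {'fovy': 45.3208, 'cx': 281.5219, 'cy': 198.4549, 'world_to_cam': [[-0.0219, -0.9998, 0.0039, -0.1216], [-0.9941, 0.0214, -0.1061, 0.6197], [0.106, -0.0062, -0.9944, 1.7042], [0.0, 0.0, 0.0, 1.0]]}
wrist {'fovy': 64.7324, 'cx': 271.0231, 'cy': 206.8966, 'tool_from_camera': [[-0.0015, -0.9623, -0.272, 0.0704], [1.0, -0.0015, -0.0001, 0.0002], [-0.0004, -0.272, 0.9623, -0.1359], [0.0, 0.0, 0.0, 1.0]]}
```

View pics/top0.png

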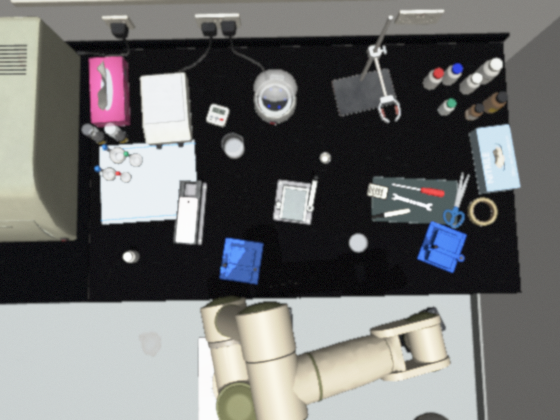

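View pics/scene0.png

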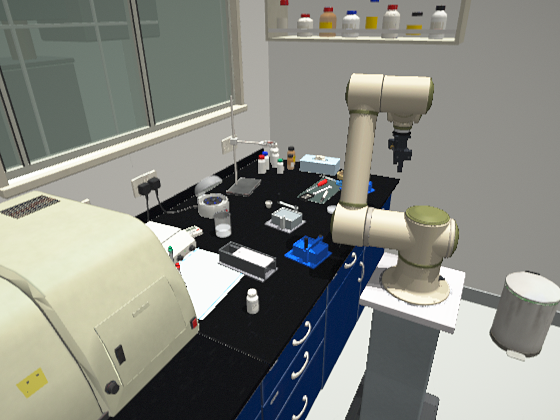

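The top view shows the rack with the panel at about (190,212), the grey holder at (293,201) with its arm at (313,190), and blue look-alikes at (241,260) and (442,247). The beaker is at (233,146), the bottle at (131,257) and the dish at (358,243). The grey holder fits the description. I'll enlarge it and measure.

```bash
cat > h.py <<'E'
from bench import bot
import cv2,numpy as np
from scipy.spatial.transform import Rotation as R
def snap(n,f=None):
    s=bot.state();c=bot.read_camera(n);im=c["image"]
    if n=="wrist":
        T=np.eye(4);T[:3,:3]=R.from_quat(s["eef_rot"]).as_matrix();T[:3,3]=s["eef_pos"]
        M=T@np.array(c["tool_from_camera"])
    else: M=np.linalg.inv(np.array(c["world_to_cam"]))
    f_=im.shape[0]/2/np.tan(np.radians(c["fovy"])/2)
    cam=(M,f_,c["cx"],c["cy"])
    if f: cv2.imwrite(f"pics/{f}.png",im[:,:,::-1]); np.save(f"pics/{f}.npy",np.array([*M.ravel(),f_,c["cx"],c["cy"]]))
    return im,cam
def load(f):
    a=np.load(f"pics/{f}.npy");return a[:16].reshape(4,4),a[16],a[17],a[18]
def at(cam,u,v,z):
    M,f,cx,cy=cam;d=M[:3,:3]@np.array([(u-cx)/f,(v-cy)/f,1]);return M[:3,3]+d*(z-M[2,3])/d[2]
def px(cam,p):
    M,f,cx,cy=cam;q=M[:3,:3].T@(np.array(p)-M[:3,3]);return np.array([f*q[0]/q[2]+cx,f*q[1]/q[2]+cy])
E
python3 - <<'E'
from h import *
im,cam=snap("top","top1")
for n,u,v,z in [("rack",190,211,.05),("rfront",187,242,.05),("rback",191,182,.05),("holder",293,203,.05),("beaker",233,146,.09),("bottle",131,257,.07),("dish",358,243,.015)]: print(n,at(cam,u,v,z).round(3))
c=im[130:290,110:380,::-1];cv2.imwrite("pics/topc.png",cv2.resize(c,None,fx=2.9,fy=2.9,interpolation=cv2.INTER_CUBIC))
E
```

```text
rack [0.579 0.178 0.05 ]
rfront [0.474 0.188 0.05 ]
rback [0.679 0.174 0.05 ]
holder [ 0.599 -0.174  0.05 ]
beaker [0.792 0.025 0.09 ]
bottle [0.427 0.371 0.07 ]
dish [ 0.458 -0.396  0.015]
```

View pics/topc.png

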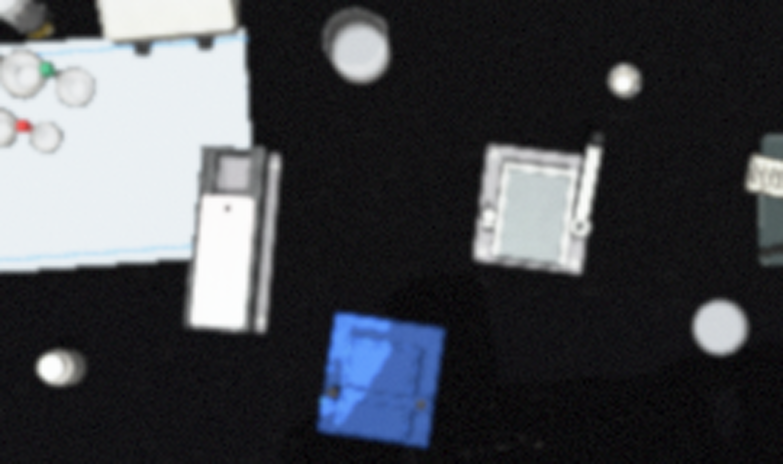

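The enlarged crop confirms it. The grey holder at crop (530,210) has fences, a rear stop and an arm swung to the rear at (590,180). The blue one at (385,380) is the look-alike. The panel's hole is at its rear end, crop (227,208). Next I'll take a closer wrist view over the holder.

```bash
python3 -m jog '[{"az":7.25},{"az":7.25},{"az":7.25},{"az":7.25},{"x":20,"y":-22},{"x":26,"y":-29},{"x":26,"y":-29},{"x":26,"y":-29},{"x":26,"y":-29},{"x":26,"y":-29},{"x":26,"y":-29},{"x":26,"y":-29},{"x":26,"y":-29},{"x":26,"y":-29},{"x":26,"y":-29},{"x":20,"y":-20},{"x":0},{"x":0}]'; python3 -c "
from h import *
snap('wrist','w1')"
```

```text
$[0]: bad value
```

View pics/w1.png

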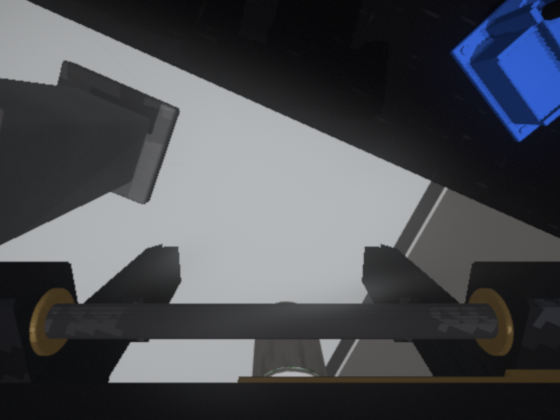

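The move was refused, so this picture only shows the start pose. I'll check which row format it accepts.

```bash
python3 -m jog '[{"x":0,"y":0,"z":0,"ax":0,"ay":0,"az":7.25,"claw":100}]'; python3 -m jog '[{"x":0,"y":0,"z":0,"ax":0,"ay":0,"az":7.25}]';  python3 -m jog '[{"az":7.25,"claw":100}]'; python3 -c "from h import *;s=bot.state();print(s['clock'],s['eef_rot'])"
```

```text
clock: 0.35
eef_pos: [0.2067, -0.4825, 0.2496]
eef_rot: [0.99, 0.138, -0.0, -0.0]
contact_force: [0.4, 0.8, -0.1]
gripper_width: 0.088
0.35 [ 9.90448679e-01  1.37881767e-01 -9.98358278e-06 -1.78238996e-04]$[0]: bad value
$[0]: bad value
```

Every key is required in each row.

```bash
python3 -m jog '[{"x":0,"y":0,"z":0,"ax":0,"ay":0,"az":7.3,"claw":100},{"x":0,"y":0,"z":0,"ax":0,"ay":0,"az":7.3,"claw":100},{"x":0,"y":0,"z":0,"ax":0,"ay":0,"az":7.3,"claw":100},{"x":30,"y":-33,"z":0,"ax":0,"ay":0,"az":0,"claw":100},{"x":30,"y":-33,"z":0,"ax":0,"ay":0,"az":0,"claw":100},{"x":30,"y":-33,"z":0,"ax":0,"ay":0,"az":0,"claw":100},{"x":30,"y":-33,"z":0,"ax":0,"ay":0,"az":0,"claw":100},{"x":30,"y":-33,"z":0,"ax":0,"ay":0,"az":0,"claw":100},{"x":30,"y":-33,"z":0,"ax":0,"ay":0,"az":0,"claw":100},{"x":30,"y":-33,"z":0,"ax":0,"ay":0,"az":0,"claw":100},{"x":30,"y":-33,"z":0,"ax":0,"ay":0,"az":0,"claw":100},{"x":30,"y":-33,"z":0,"ax":0,"ay":0,"az":0,"claw":100},{"x":20,"y":-25,"z":0,"ax":0,"ay":0,"az":0,"claw":100},{"x":0,"y":0,"z":0,"ax":0,"ay":0,"az":0,"claw":100},{"x":0,"y":0,"z":0,"ax":0,"ay":0,"az":0,"claw":100}]'; python3 -c "
from h import *
snap('wrist','w2')"
```

```text
clock: 1.85
eef_pos: [0.5286, -0.1922, 0.2494]
eef_rot: [0.999, -0.051, -0.0, -0.0]
contact_force: [-1.1, -0.1, -0.2]
gripper_width: 0.0878
```

View pics/w2.png

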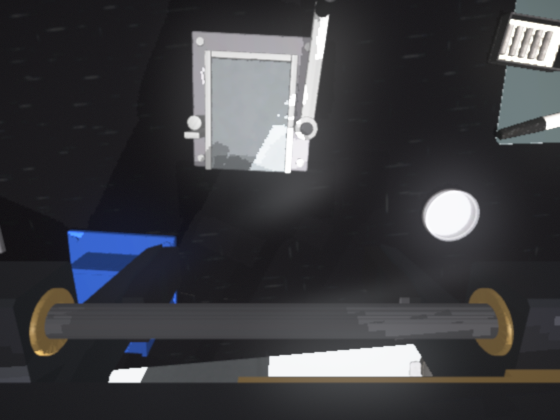

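The wrist view shows the holder clearly. Its bed corners are near (206,52), (298,57), (292,173) and (206,169), the pivot ring is at (307,128) and the pin top at (322,8). I'll enlarge it for accuracy.

```bash
python3 -c "
from h import *
im=cv2.imread('pics/w2.png')[0:185,180:345]
cv2.imwrite('pics/w2c.png',cv2.resize(im,None,fx=3.2,fy=3.2,interpolation=cv2.INTER_CUBIC))"
```

```text
(no output)
```

View pics/w2c.png

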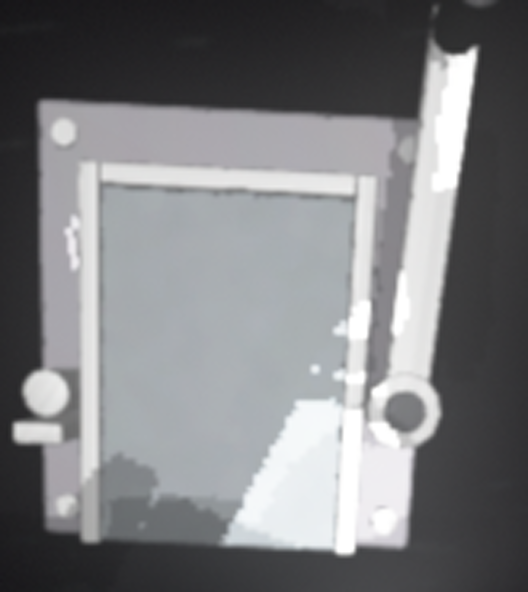

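```bash
cat > fit.py <<'E'
from h import *
from scipy.optimize import least_squares
cam=load("w2")
P=np.array([[80,163],[376,178],[81,542],[355,553],[39,101],[46,532],[405,410]])/3.2+[180,0]
L=np.array([[55,43,54],[55,-43,54],[-55,43,54],[-55,-43,54],[80,65,8],[-60,65,8],[-10,-54,68]])/1000
def W(p,l):
    c,s=np.cos(p[2]),np.sin(p[2]);l=np.atleast_2d(l);return np.c_[p[0]+c*l[:,0]-s*l[:,1],p[1]+s*l[:,0]+c*l[:,1],l[:,2]]
r=least_squares(lambda p:np.concatenate([px(cam,w)-q for w,q in zip(W(p,L),P)]),[.6,-.17,-.1],loss="soft_l1")
if __name__=="__main__":
    print(r.x.round(4),np.degrees(r.x[2]),r.fun.reshape(-1,2).round(1).tolist())
    print("seat",W(r.x,[-.03,0,.05]),"pivot",W(r.x,[-.01,-.054,.0595]))
    pv=W(r.x,[-.01,-.054,0])[0,:2]
    a=at(cam,*(np.array([453,60])/3.2+[180,0]),.0655)[:2]-pv
    print("arm world dir",np.degrees(np.arctan2(a[1],a[0])),"len",np.hypot(*a),"angle",np.pi/2+ (np.arctan2(a[1],a[0])-r.x[2])*-1)
E
python3 fit.py
```

```text
[ 0.5991 -0.179  -0.1485] -8.508787557620233 [[-0.4, -0.4], [0.7, -0.5], [0.4, 0.2], [0.1, 0.5], [-0.6, -0.4], [-0.2, 0.2], [0.0, 0.6]]
seat [[ 0.56944593 -0.17460617  0.05      ]] pivot [[ 0.58123589 -0.23097103  0.0595    ]]
arm world dir -12.457263887297605 len 0.09311861244074342 angle 1.6397102391848277
```

```bash
python3 -m jog '[{"x":-7,"y":-37,"z":-8,"ax":0,"ay":0,"az":0,"claw":100},{"x":-7,"y":-37,"z":-8,"ax":0,"ay":0,"az":0,"claw":100},{"x":-7,"y":-37,"z":-8,"ax":0,"ay":0,"az":0,"claw":100},{"x":-7,"y":-37,"z":-8,"ax":0,"ay":0,"az":0,"claw":100},{"x":-7,"y":-37,"z":-8,"ax":0,"ay":0,"az":0,"claw":100},{"x":-7,"y":-37,"z":-8,"ax":0,"ay":0,"az":0,"claw":100},{"x":-7,"y":-37,"z":-8,"ax":0,"ay":0,"az":0,"claw":100},{"x":-7,"y":-37,"z":-8,"ax":0,"ay":0,"az":0,"claw":100},{"x":-7,"y":-37,"z":-8,"ax":0,"ay":0,"az":0,"claw":100},{"x":-4,"y":-34,"z":-8,"ax":0,"ay":0,"az":0,"claw":50},{"x":0,"y":0,"z":0,"ax":0,"ay":0,"az":0,"claw":0},{"x":0,"y":0,"z":0,"ax":0,"ay":0,"az":0,"claw":0}]' 10; python3 -c "
from h import *
im,_=snap('wrist','w3')
im=im[0:270,150:420,::-1]
cv2.imwrite('pics/w3c.png',cv2.resize(im,None,fx=2.2,fy=2.2,interpolation=cv2.INTER_CUBIC))"
```

```text
clock: 3.1
eef_pos: [0.5, 0.1787, 0.3296]
eef_rot: [0.999, -0.052, -0.0, 0.0]
contact_force: [1.0, -0.3, -0.8]
gripper_width: 0.0662
```

View pics/w3c.png

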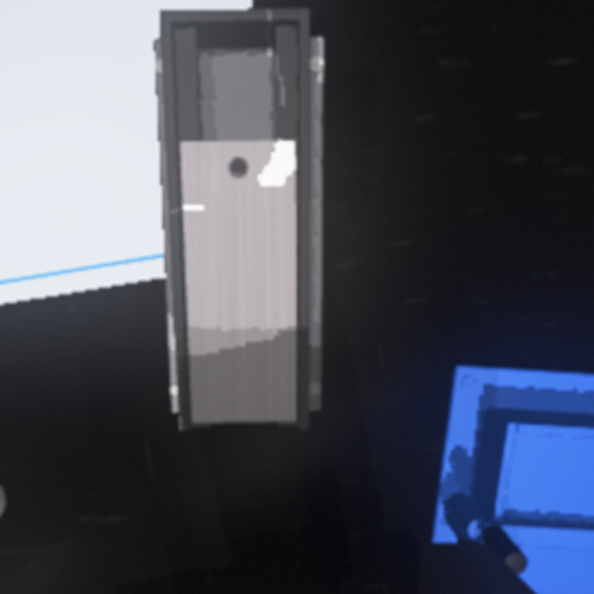

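The crop shows the rack's outer wall corners at (161,11), (309,10), (180,431) and (308,428). The panel's corners are at (180,142), (295,141), (192,423) and (296,421), and its hole is at (238,167).

```bash
cat > rack.py <<'E'
from h import *
from scipy.optimize import least_squares
from fit import W
cam=load("w3")
o=lambda a:np.array(a)/2.2+[150,0]
def fit(P,L,p0): return least_squares(lambda p:np.concatenate([px(cam,w)-q for w,q in zip(W(p,L),P)]),p0)
rk=fit(o([[161,11],[309,10],[180,431],[308,428]]),np.array([[115,37.5,58],[115,-37.5,58],[-100,37.5,58],[-100,-37.5,58]])/1000,[.58,.18,-.1])
pn=fit(o([[180,142],[295,141],[192,423],[296,421]]),np.array([[75,30,55],[75,-30,55],[-75,30,55],[-75,-30,55]])/1000,[.56,.18,-.1])
if __name__=="__main__":
  for n,r in(("rack",rk),("panel",pn)): print(n,r.x.round(4),np.degrees(r.x[2]).round(2),r.fun.round(1))
  print("hole",at(cam,*o([238,167]),.055).round(4),"front",W(rk.x,[-.1,0,.05]).round(4))
  c,s=np.cos(rk.x[2]),np.sin(rk.x[2]);d=pn.x[:2]-rk.x[:2];print("panel in rack",c*d[0]+s*d[1],-s*d[0]+c*d[1])
E
python3 rack.py
```

```text
rack [ 0.5709  0.1852 -0.0933] -5.34 [-0.8 -0.2  0.8 -0.7 -0.5  0.4  0.5  1. ]
panel [ 0.5507  0.1872 -0.0918] -5.26 [ 0.   0.2  0.  -0.1  0.  -0.2 -0.1  0. ]
hole [0.6131 0.1816 0.055 ] front [[0.4713 0.1945 0.05  ]]
panel in rack -0.02028473077483 0.00013224487342456304
```

```bash
cat > plan.py <<'E'
from h import *
def cur():
    s=bot.state();T=R.from_quat(s["eef_rot"]).as_matrix();return s,T,np.degrees(np.arctan2(T[1,0],T[0,0]))
def plan(p,yaw=None):
    s,T,y0=cur();yaw=y0 if yaw is None else yaw
    a=np.radians(yaw);B=np.array([[np.cos(a),np.sin(a),0],[np.sin(a),-np.cos(a),0],[0,0,-1]])
    print("az",round(-(yaw-y0),2),"then shift mm",(B.T@(np.array(p)-s["eef_pos"])*1000).round(1),"tilt",np.degrees(np.arccos(-T[2,2])).round(2))
E
python3 - <<'E'
from plan import *
from rack import rk,W
s=bot.state();print(s["qpos"].round(3) if hasattr(s["qpos"],"round") else s["qpos"],s["gripper_width"])
p=W(rk.x,[.082,0,.043])[0];print(p)
plan(p,84.66);plan(p,-95.34);plan(p,-5.34)
E
```

```text
[ 0.122  0.283  1.331 -0.     1.528  1.798] 0.06222635769140693
[0.65250406 0.1775779  0.043     ]
az -90.7 then shift mm [ 13.5 151.8 286.5] tilt 0.04
az 89.3 then shift mm [ -13.5 -151.8  286.5] tilt 0.04
az -0.7 then shift mm [151.8 -13.5 286.5] tilt 0.04
```

```bash
python3 -m jog '[{"x":0,"y":0,"z":10,"ax":0,"ay":0,"az":-8.24,"claw":0},{"x":0,"y":0,"z":15,"ax":0,"ay":0,"az":-8.24,"claw":0},{"x":0,"y":0,"z":15,"ax":0,"ay":0,"az":-8.24,"claw":0},{"x":0,"y":0,"z":15,"ax":0,"ay":0,"az":-8.24,"claw":0},{"x":0,"y":0,"z":15,"ax":0,"ay":0,"az":-8.24,"claw":0},{"x":0,"y":0,"z":15,"ax":0,"ay":0,"az":-8.24,"claw":0},{"x":0,"y":0,"z":15,"ax":0,"ay":0,"az":-8.24,"claw":0},{"x":0,"y":0,"z":15,"ax":0,"ay":0,"az":-8.24,"claw":0},{"x":0,"y":0,"z":15,"ax":0,"ay":0,"az":-8.24,"claw":0},{"x":0,"y":0,"z":15,"ax":0,"ay":0,"az":-8.24,"claw":0},{"x":0,"y":0,"z":15,"ax":0,"ay":0,"az":-8.24,"claw":0},{"x":3.5,"y":30,"z":10,"ax":0,"ay":0,"az":0,"claw":0},{"x":3.5,"y":31,"z":0,"ax":0,"ay":0,"az":0,"claw":0},{"x":3.5,"y":31,"z":0,"ax":0,"ay":0,"az":0,"claw":0},{"x":3,"y":30,"z":0,"ax":0,"ay":0,"az":0,"claw":0},{"x":0,"y":30,"z":0,"ax":0,"ay":0,"az":0,"claw":0},{"x":0,"y":0,"z":0,"ax":0,"ay":0,"az":0,"claw":0},{"x":0,"y":0,"z":0,"ax":0,"ay":0,"az":0,"claw":0}]' 10; python3 -c "
from plan import *
from rack import rk,W
plan(W(rk.x,[.082,0,.043])[0],84.66);print(bot.state()['qpos'])"
```

```text
clock: 4.95
eef_pos: [0.6525, 0.1772, 0.1589]
eef_rot: [0.74, 0.673, -0.001, -0.0]
contact_force: [-0.2, 0.8, 0.7]
gripper_width: 0.0007
az -0.1 then shift mm [ 4.000e-01 -1.000e-01  1.159e+02] tilt 0.09
[ 9.22932307e-02  7.23006903e-01  1.09364195e+00 -7.52079645e-05
  1.32643480e+00  1.87259397e-01]
```

```bash
python3 -m jog '[{"x":0,"y":0,"z":20,"ax":0,"ay":0,"az":0,"claw":0},{"x":0,"y":0,"z":25,"ax":0,"ay":0,"az":0,"claw":0},{"x":0,"y":0,"z":25,"ax":0,"ay":0,"az":0,"claw":0},{"x":0,"y":0,"z":15,"ax":0,"ay":0,"az":0,"claw":0},{"x":0,"y":0,"z":5,"ax":0,"ay":0,"az":0,"claw":0},{"x":0,"y":0,"z":5,"ax":0,"ay":0,"az":0,"claw":0},{"x":0,"y":0,"z":5,"ax":0,"ay":0,"az":0,"claw":0},{"x":0,"y":0,"z":5,"ax":0,"ay":0,"az":0,"claw":0},{"x":0,"y":0,"z":5,"ax":0,"ay":0,"az":0,"claw":0},{"x":0,"y":0,"z":6,"ax":0,"ay":0,"az":0,"claw":0},{"x":0,"y":0,"z":0,"ax":0,"ay":0,"az":0,"claw":0},{"x":0,"y":0,"z":0,"ax":0,"ay":0,"az":0,"claw":0}]' 10
```

```text
clock: 6.15
eef_pos: [0.6526, 0.1789, 0.0436]
eef_rot: [0.739, 0.674, -0.0, -0.0]
contact_force: [0.4, 0.1, -0.1]
gripper_width: 0.0003
```

```bash
python3 -m jog '[{"x":0,"y":-3,"z":0,"ax":0,"ay":0,"az":0,"claw":0},{"x":0,"y":-3,"z":0,"ax":0,"ay":0,"az":0,"claw":0},{"x":0,"y":-3,"z":0,"ax":0,"ay":0,"az":0,"claw":0},{"x":0,"y":-3,"z":0,"ax":0,"ay":0,"az":0,"claw":0},{"x":0,"y":-4,"z":0,"ax":0,"ay":0,"az":0,"claw":0},{"x":0,"y":-4,"z":0,"ax":0,"ay":0,"az":0,"claw":0},{"x":0,"y":-4,"z":0,"ax":0,"ay":0,"az":0,"claw":0},{"x":0,"y":-4,"z":0,"ax":0,"ay":0,"az":0,"claw":0},{"x":0,"y":-4,"z":0,"ax":0,"ay":0,"az":0,"claw":0},{"x":0,"y":-4,"z":0,"ax":0,"ay":0,"az":0,"claw":0}]'; python3 -m jog '[{"x":0,"y":-4,"z":0,"ax":0,"ay":0,"az":0,"claw":0},{"x":0,"y":-4,"z":0,"ax":0,"ay":0,"az":0,"claw":0},{"x":0,"y":-4,"z":0,"ax":0,"ay":0,"az":0,"claw":0},{"x":0,"y":-4,"z":0,"ax":0,"ay":0,"az":0,"claw":0},{"x":0,"y":-4,"z":0,"ax":0,"ay":0,"az":0,"claw":0},{"x":0,"y":-4,"z":0,"ax":0,"ay":0,"az":0,"claw":0},{"x":0,"y":0,"z":0,"ax":0,"ay":0,"az":0,"claw":0},{"x":0,"y":0,"z":0,"ax":0,"ay":0,"az":0,"claw":0}]';python3 -c "
from plan import *
im,_=snap('top','t2'); im=im[160:290,120:250,::-1]
cv2.imwrite('pics/t2c.png',cv2.resize(im,None,fx=4,fy=4,interpolation=cv2.INTER_CUBIC))
from rack import rk,W
cam=load('t2')
for x in (-.1,.109): print(px(cam,W(rk.x,[x,0,.055])[0]).round(1), (px(cam,W(rk.x,[x,0,.055])[0])-[120,160])*4)
print(rk.x, bot.state()['eef_pos'])"
```

```text
clock: 7.15
eef_pos: [0.6165, 0.1823, 0.0438]
eef_rot: [0.739, 0.674, 0.0, 0.0]
contact_force: [0.8, -0.5, 0.3]
gripper_width: 0.0003
clock: 7.95
eef_pos: [0.5928, 0.1845, 0.0436]
eef_rot: [0.739, 0.674, -0.0, -0.0]
contact_force: [0.5, 0.1, -1.0]
gripper_width: 0.0002
[184.9 242.7] [259.66115886 330.87950872]
[190.5 181.5] [282.07190684  86.18436536]
[ 0.57086045  0.1852148  -0.09326811] [0.59283912 0.18443812 0.04361215]
```

View pics/t2c.png

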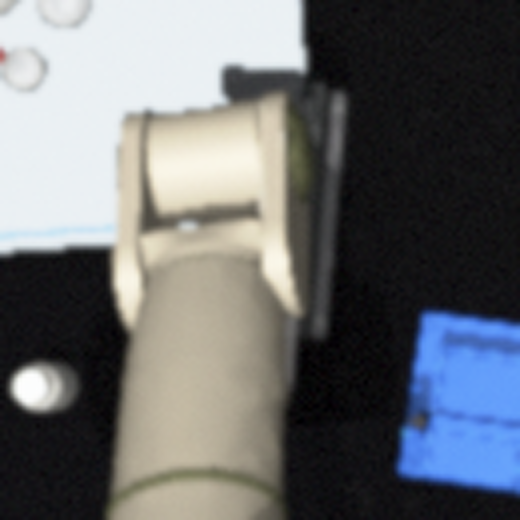

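The panel's right front corner shows at crop (290,385), against the rack front at about row 330, so it overhangs by about 48 mm. I'll back off, lift and turn the gripper back.

```bash
python3 -m jog '[{"x":0,"y":4,"z":0,"ax":0,"ay":0,"az":0,"claw":0},{"x":0,"y":4,"z":0,"ax":0,"ay":0,"az":0,"claw":0},{"x":0,"y":0,"z":-20,"ax":0,"ay":0,"az":0,"claw":0},{"x":0,"y":0,"z":-30,"ax":0,"ay":0,"az":0,"claw":0},{"x":0,"y":0,"z":-30,"ax":0,"ay":0,"az":0,"claw":0},{"x":0,"y":0,"z":-30,"ax":0,"ay":0,"az":0,"claw":0},{"x":0,"y":-20,"z":-30,"ax":0,"ay":0,"az":0,"claw":0},{"x":0,"y":-30,"z":-20,"ax":0,"ay":0,"az":0,"claw":0},{"x":0,"y":-30,"z":-20,"ax":0,"ay":0,"az":0,"claw":0},{"x":0,"y":-30,"z":-10,"ax":0,"ay":0,"az":0,"claw":0},{"x":0,"y":-30,"z":-10,"ax":0,"ay":0,"az":0,"claw":0},{"x":0,"y":-30,"z":-10,"ax":0,"ay":0,"az":0,"claw":0}]'; python3 -m jog '[{"x":0,"y":0,"z":0,"ax":0,"ay":0,"az":8.18,"claw":100},{"x":0,"y":0,"z":0,"ax":0,"ay":0,"az":8.18,"claw":100},{"x":0,"y":0,"z":0,"ax":0,"ay":0,"az":8.18,"claw":100},{"x":0,"y":0,"z":0,"ax":0,"ay":0,"az":8.18,"claw":100},{"x":0,"y":0,"z":0,"ax":0,"ay":0,"az":8.18,"claw":100},{"x":0,"y":0,"z":0,"ax":0,"ay":0,"az":8.18,"claw":100},{"x":0,"y":0,"z":0,"ax":0,"ay":0,"az":8.18,"claw":100},{"x":0,"y":0,"z":0,"ax":0,"ay":0,"az":8.18,"claw":100},{"x":0,"y":0,"z":0,"ax":0,"ay":0,"az":8.18,"claw":100},{"x":0,"y":0,"z":0,"ax":0,"ay":0,"az":8.18,"claw":100},{"x":0,"y":0,"z":0,"ax":0,"ay":0,"az":8.18,"claw":100},{"x":0,"y":0,"z":0,"ax":0,"ay":0,"az":0,"claw":100},{"x":0,"y":0,"z":0,"ax":0,"ay":0,"az":0,"claw":100}]';python3 -c "
from plan import *
im,_=snap('wrist','w4'); im=im[0:300,130:430,::-1]
cv2.imwrite('pics/w4c.png',cv2.resize(im,None,fx=2,fy=2,interpolation=cv2.INTER_CUBIC))"
```

```text
clock: 9.2
eef_pos: [0.4307, 0.1995, 0.2543]
eef_rot: [0.739, 0.673, 0.0, 0.0]
contact_force: [0.0, -0.4, 1.4]
gripper_width: 0.0003
clock: 10.5
eef_pos: [0.4318, 0.1995, 0.2538]
eef_rot: [0.999, -0.044, 0.0, -0.0]
contact_force: [0.0, 0.2, -0.5]
gripper_width: 0.0878
```

View pics/w4c.png

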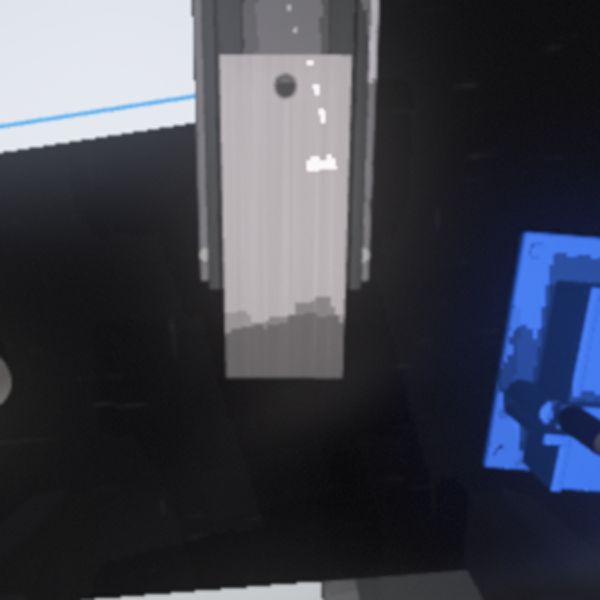

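The crop shows the panel level, with corners at (219,55), (352,55), (226,378) and (344,378). The wall fronts are at row 289, so the overhang is about 45 mm.

```bash
python3 - <<'E'
from plan import *
from rack import rk,W
cam=load("w4")
from scipy.optimize import least_squares
P=np.array([[219,55],[352,55],[226,378],[344,378]])/2+[130,0];L=np.array([[75,30,55],[75,-30,55],[-75,30,55],[-75,-30,55]])/1000
r=least_squares(lambda p:np.concatenate([px(cam,w)-q for w,q in zip(W(p,L),P)]),[.5,.19,-.1])
print(r.x.round(4),np.degrees(r.x[2]),r.fun.round(1))
c,s=np.cos(rk.x[2]),np.sin(rk.x[2]);d=r.x[:2]-W(rk.x,[-.1,0,0])[0,:2];print("in rack_front",c*d[0]+s*d[1],-s*d[0]+c*d[1])
plan(W(r.x,[-.053,0,.0445])[0],np.degrees(r.x[2]))
E
```

```text
[ 0.5018  0.1916 -0.0905] -5.183048702406275 [ 0.3  0.2 -0.3  0.2  0.5 -0.3 -0.5 -0.3]
in rack_front 0.03064600191426563 -6.243932923352593e-05
az 0.08 then shift mm [ 17.5   1.5 209.3] tilt 0.0
```

```bash
python3 -m jog '[{"x":4.5,"y":0.5,"z":25,"ax":0,"ay":0,"az":0,"claw":100},{"x":5,"y":0.5,"z":30,"ax":0,"ay":0,"az":0,"claw":100},{"x":5,"y":0.5,"z":30,"ax":0,"ay":0,"az":0,"claw":100},{"x":3,"y":0,"z":30,"ax":0,"ay":0,"az":0,"claw":100},{"x":0,"y":0,"z":20,"ax":0,"ay":0,"az":0,"claw":100},{"x":0,"y":0,"z":15,"ax":0,"ay":0,"az":0,"claw":100},{"x":0,"y":0,"z":15,"ax":0,"ay":0,"az":0,"claw":100},{"x":0,"y":0,"z":15,"ax":0,"ay":0,"az":0,"claw":100},{"x":0,"y":0,"z":10,"ax":0,"ay":0,"az":0,"claw":100},{"x":0,"y":0,"z":10,"ax":0,"ay":0,"az":0,"claw":100},{"x":0,"y":0,"z":9,"ax":0,"ay":0,"az":0,"claw":100},{"x":0,"y":0,"z":0,"ax":0,"ay":0,"az":0,"claw":100},{"x":0,"y":0,"z":0,"ax":0,"ay":0,"az":0,"claw":100}]' 15; python3 -m jog '[{"x":0,"y":0,"z":0,"ax":0,"ay":0,"az":0,"claw":60},{"x":0,"y":0,"z":0,"ax":0,"ay":0,"az":0,"claw":60},{"x":0,"y":0,"z":0,"ax":0,"ay":0,"az":0,"claw":60},{"x":0,"y":0,"z":0,"ax":0,"ay":0,"az":0,"claw":60},{"x":0,"y":0,"z":0,"ax":0,"ay":0,"az":0,"claw":60},{"x":0,"y":0,"z":0,"ax":0,"ay":0,"az":0,"claw":60},{"x":0,"y":0,"z":0,"ax":0,"ay":0,"az":0,"claw":40},{"x":0,"y":0,"z":0,"ax":0,"ay":0,"az":0,"claw":40}]' 50
```

```text
clock: 11.85
eef_pos: [0.4491, 0.1964, 0.0449]
eef_rot: [0.999, -0.046, 0.0, -0.0]
contact_force: [-0.1, -0.8, -0.5]
gripper_width: 0.0885
clock: 12.65
eef_pos: [0.449, 0.1964, 0.0448]
eef_rot: [0.999, -0.046, 0.0, -0.0]
contact_force: [-0.4, 0.3, 1.7]
gripper_width: 0.0584
```

```bash
python3 -m jog '[{"x":0,"y":0,"z":0,"ax":0,"ay":0,"az":0,"claw":40},{"x":0,"y":0,"z":-3,"ax":0,"ay":0,"az":0,"claw":40},{"x":0,"y":0,"z":-5,"ax":0,"ay":0,"az":0,"claw":40},{"x":0,"y":0,"z":-8,"ax":0,"ay":0,"az":0,"claw":40},{"x":0,"y":0,"z":-10,"ax":0,"ay":0,"az":0,"claw":40},{"x":0,"y":0,"z":-12,"ax":0,"ay":0,"az":0,"claw":40},{"x":0,"y":0,"z":-15,"ax":0,"ay":0,"az":0,"claw":40},{"x":0,"y":0,"z":-15,"ax":0,"ay":0,"az":0,"claw":40},{"x":0,"y":0,"z":-15,"ax":0,"ay":0,"az":0,"claw":40},{"x":0,"y":0,"z":-15,"ax":0,"ay":0,"az":0,"claw":40},{"x":0,"y":0,"z":-12,"ax":0,"ay":0,"az":0,"claw":40},{"x":0,"y":0,"z":-6,"ax":0,"ay":0,"az":0,"claw":40},{"x":0,"y":0,"z":0,"ax":0,"ay":0,"az":0,"claw":40},{"x":0,"y":0,"z":0,"ax":0,"ay":0,"az":0,"claw":40},{"x":0,"y":0,"z":0,"ax":0,"ay":0,"az":0,"claw":40}]' 60;python3 -c "
from plan import *
im,_=snap('wrist','w5'); im2,_=snap('scene','s5')
a=cv2.resize(im[0:300,130:430,::-1],(400,400));b=cv2.resize(im2[200:320,180:330,::-1],(400,320),interpolation=cv2.INTER_CUBIC)
o=np.zeros((400,800,3),np.uint8);o[:,:400]=a;o[:320,400:]=b;cv2.imwrite('pics/c5.png',o)
from fit import r,W
print(bot.state()['ft_torque'])
plan(W(r.x,[-.083,0,.16])[0],np.degrees(r.x[2]))"
```

```text
clock: 14.15
eef_pos: [0.4486, 0.1963, 0.1601]
eef_rot: [0.999, -0.046, -0.001, 0.0]
contact_force: [0.5, 0.1, -1.3]
gripper_width: 0.0581
[ 0.00176139  0.02701541 -0.02401735]
az 3.21 then shift mm [1.213e+02 3.490e+02 2.000e-01] tilt 0.06
```

View pics/c5.png

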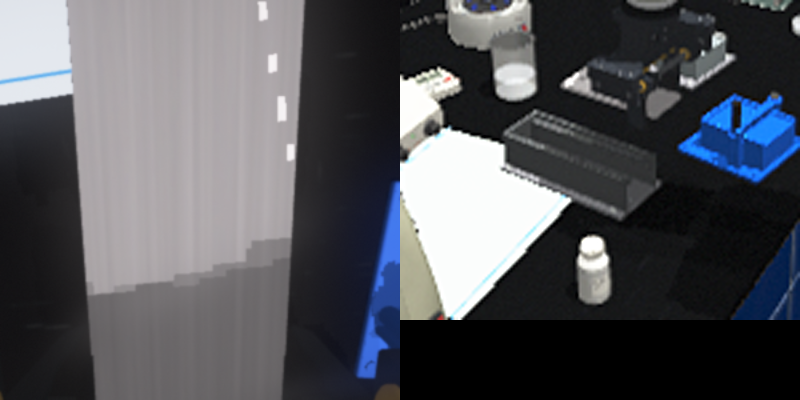

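The panel is held level: its apparent widths match a level plate to about 0.5°, and nothing has been disturbed. Next I'll carry it over the holder.

```bash
python3 -m jog '[{"x":0,"y":0,"z":0,"ax":0,"ay":0,"az":1,"claw":40},{"x":0,"y":0,"z":0,"ax":0,"ay":0,"az":1.2,"claw":40},{"x":0,"y":0,"z":0,"ax":0,"ay":0,"az":1,"claw":40},{"x":3,"y":9,"z":0,"ax":0,"ay":0,"az":0,"claw":40},{"x":5,"y":15,"z":0,"ax":0,"ay":0,"az":0,"claw":40},{"x":8,"y":23,"z":0,"ax":0,"ay":0,"az":0,"claw":40},{"x":10,"y":29,"z":0,"ax":0,"ay":0,"az":0,"claw":40},{"x":10,"y":29,"z":0,"ax":0,"ay":0,"az":0,"claw":40},{"x":10,"y":29,"z":0,"ax":0,"ay":0,"az":0,"claw":40},{"x":10,"y":29,"z":0,"ax":0,"ay":0,"az":0,"claw":40},{"x":10,"y":29,"z":0,"ax":0,"ay":0,"az":0,"claw":40},{"x":10,"y":29,"z":0,"ax":0,"ay":0,"az":0,"claw":40},{"x":10,"y":29,"z":0,"ax":0,"ay":0,"az":0,"claw":40},{"x":10,"y":29,"z":0,"ax":0,"ay":0,"az":0,"claw":40},{"x":9,"y":26,"z":0,"ax":0,"ay":0,"az":0,"claw":40},{"x":8,"y":22,"z":0,"ax":0,"ay":0,"az":0,"claw":40},{"x":5,"y":15,"z":0,"ax":0,"ay":0,"az":0,"claw":40},{"x":3,"y":7,"z":0,"ax":0,"ay":0,"az":0,"claw":40},{"x":0,"y":0,"z":0,"ax":0,"ay":0,"az":0,"claw":40},{"x":0,"y":0,"z":0,"ax":0,"ay":0,"az":0,"claw":40}]';python3 -c "
from plan import *
from fit import r,W
im,cam=snap('wrist','w6'); im2,c2=snap('top','t6'); cv2.imwrite('pics/t6c.png',cv2.resize(im2[150:260,240:380,::-1],None,fx=5,fy=5,interpolation=cv2.INTER_CUBIC))
plan(W(r.x,[-.083,0,.0445])[0],np.degrees(r.x[2]))"
```

```text
clock: 16.25
eef_pos: [0.5169, -0.166, 0.1607]
eef_rot: [0.997, -0.074, -0.0, -0.0]
contact_force: [0.4, -0.3, -1.7]
gripper_width: 0.0582
az 0.07 then shift mm [  0.2   0.9 116.3] tilt 0.01
```

```bash
python3 -m jog '[{"x":0,"y":1,"z":8,"ax":0,"ay":0,"az":0,"claw":40},{"x":0,"y":0,"z":14,"ax":0,"ay":0,"az":0,"claw":40},{"x":0,"y":0,"z":18,"ax":0,"ay":0,"az":0,"claw":40},{"x":0,"y":0,"z":18,"ax":0,"ay":0,"az":0,"claw":40},{"x":0,"y":0,"z":14,"ax":0,"ay":0,"az":0,"claw":40},{"x":0,"y":0,"z":10,"ax":0,"ay":0,"az":0,"claw":40},{"x":0,"y":0,"z":8,"ax":0,"ay":0,"az":0,"claw":40},{"x":0,"y":0,"z":6,"ax":0,"ay":0,"az":0,"claw":40},{"x":0,"y":0,"z":4,"ax":0,"ay":0,"az":0,"claw":40},{"x":0,"y":0,"z":4,"ax":0,"ay":0,"az":0,"claw":40},{"x":0,"y":0,"z":3,"ax":0,"ay":0,"az":0,"claw":40},{"x":0,"y":0,"z":2,"ax":0,"ay":0,"az":0,"claw":40},{"x":0,"y":0,"z":2,"ax":0,"ay":0,"az":0,"claw":40},{"x":0,"y":0,"z":1,"ax":0,"ay":0,"az":0,"claw":40},{"x":0,"y":0,"z":1,"ax":0,"ay":0,"az":0,"claw":40},{"x":0,"y":0,"z":0,"ax":0,"ay":0,"az":0,"claw":40},{"x":0,"y":0,"z":0,"ax":0,"ay":0,"az":0,"claw":40}]'; python3 -m jog '[{"x":0,"y":0,"z":1,"ax":0,"ay":0,"az":0,"claw":40},{"x":0,"y":0,"z":0,"ax":0,"ay":0,"az":0,"claw":40},{"x":0,"y":0,"z":0,"ax":0,"ay":0,"az":0,"claw":40}]'
```

```text
clock: 18.05
eef_pos: [0.5169, -0.1677, 0.0478]
eef_rot: [0.997, -0.074, 0.0, 0.0]
contact_force: [0.5, -0.5, -1.1]
gripper_width: 0.0581
clock: 18.35
eef_pos: [0.5168, -0.1677, 0.0467]
eef_rot: [0.997, -0.074, 0.0, -0.0]
contact_force: [-0.1, -1.0, 0.4]
gripper_width: 0.0584
```

```bash
for i in 1 2; do python3 -m jog '[{"x":0,"y":0,"z":1,"ax":0,"ay":0,"az":0,"claw":40},{"x":0,"y":0,"z":0,"ax":0,"ay":0,"az":0,"claw":40},{"x":0,"y":0,"z":0,"ax":0,"ay":0,"az":0,"claw":40}]' | egrep 'eef_pos|contact'; done; python3 -c "
from plan import *
im,_=snap('wrist','w7'); im2,_=snap('scene','s7')
a=cv2.resize(im[0:300,130:430,::-1],(400,400));b=cv2.resize(im2[180:260,230:330,::-1],(400,320),interpolation=cv2.INTER_CUBIC)
o=np.zeros((400,800,3),np.uint8);o[:,:400]=a;o[:320,400:]=b;cv2.imwrite('pics/c7.png',o)
print(bot.state()['ft_torque'])"
```

```text
eef_pos: [0.5168, -0.1676, 0.0457]
contact_force: [0.9, -1.3, -0.8]
eef_pos: [0.5169, -0.1677, 0.0448]
contact_force: [-0.2, -1.1, 1.5]
[0.083217   0.0418427  0.04508407]
```

View pics/c7.png

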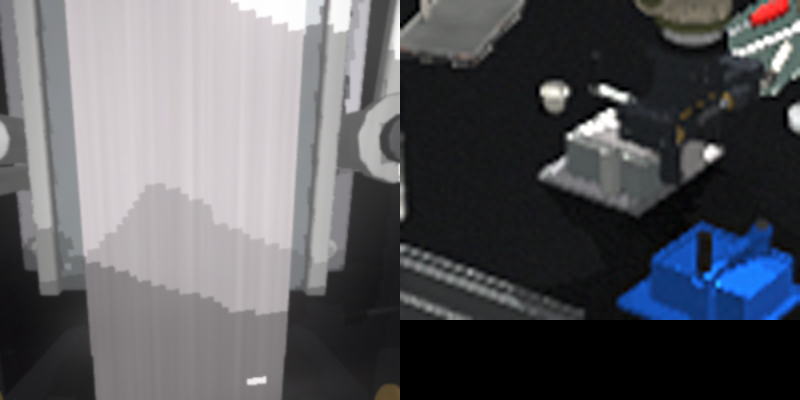

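The panel hangs just above the bed between the fences, about 2 mm to the right of centre: the left gap is about 10 mm and the right about 5 mm. I'll shift it 2 mm left and lower until it touches.

```bash
python3 -m jog '[{"x":0,"y":-1,"z":0,"ax":0,"ay":0,"az":0,"claw":40},{"x":0,"y":-1,"z":0,"ax":0,"ay":0,"az":0,"claw":40},{"x":0,"y":0,"z":0.5,"ax":0,"ay":0,"az":0,"claw":40},{"x":0,"y":0,"z":0,"ax":0,"ay":0,"az":0,"claw":40},{"x":0,"y":0,"z":0,"ax":0,"ay":0,"az":0,"claw":40}]' | egrep 'eef_pos|contact';for i in 1 2; do python3 -m jog '[{"x":0,"y":0,"z":0.5,"ax":0,"ay":0,"az":0,"claw":40},{"x":0,"y":0,"z":0,"ax":0,"ay":0,"az":0,"claw":40},{"x":0,"y":0,"z":0,"ax":0,"ay":0,"az":0,"claw":40}]' | egrep 'eef_pos|contact'; python3 -c "
from bench import bot;print(bot.state()['ft_torque'])"; done
```

```text
eef_pos: [0.5173, -0.1657, 0.0444]
contact_force: [-0.3, 0.6, 3.6]
eef_pos: [0.5172, -0.1656, 0.044]
contact_force: [-0.6, 1.6, 5.5]
[0.1479328  0.07311163 0.04522643]
eef_pos: [0.5172, -0.1657, 0.0436]
contact_force: [-1.7, 1.6, 7.3]
[0.19403214 0.14230789 0.03107308]
```

Contact is clear. I'll release gently and retreat upwards.

```bash
python3 -m jog '[{"x":0,"y":0,"z":-0.7,"ax":0,"ay":0,"az":0,"claw":40},{"x":0,"y":0,"z":0,"ax":0,"ay":0,"az":0,"claw":70},{"x":0,"y":0,"z":0,"ax":0,"ay":0,"az":0,"claw":75},{"x":0,"y":0,"z":0,"ax":0,"ay":0,"az":0,"claw":85},{"x":0,"y":0,"z":0,"ax":0,"ay":0,"az":0,"claw":100},{"x":0,"y":0,"z":0,"ax":0,"ay":0,"az":0,"claw":100},{"x":0,"y":0,"z":0,"ax":0,"ay":0,"az":0,"claw":100},{"x":0,"y":0,"z":0,"ax":0,"ay":0,"az":0,"claw":100}]' 10; python3 -m jog '[{"x":0,"y":0,"z":-10,"ax":0,"ay":0,"az":0,"claw":100},{"x":0,"y":0,"z":-20,"ax":0,"ay":0,"az":0,"claw":100},{"x":0,"y":0,"z":-30,"ax":0,"ay":0,"az":0,"claw":100},{"x":0,"y":0,"z":-30,"ax":0,"ay":0,"az":0,"claw":100},{"x":0,"y":0,"z":-30,"ax":0,"ay":0,"az":0,"claw":100},{"x":0,"y":0,"z":-30,"ax":0,"ay":0,"az":0,"claw":100},{"x":0,"y":0,"z":-30,"ax":0,"ay":0,"az":0,"claw":100},{"x":0,"y":0,"z":-30,"ax":0,"ay":0,"az":0,"claw":50},{"x":0,"y":0,"z":0,"ax":0,"ay":0,"az":0,"claw":0},{"x":0,"y":0,"z":0,"ax":0,"ay":0,"az":0,"claw":0},{"x":0,"y":0,"z":0,"ax":0,"ay":0,"az":0,"claw":0}]';python3 -c "
from plan import *
im,_=snap('wrist','w8');cv2.imwrite('pics/w8c.png',cv2.resize(im[0:270,120:420,::-1],None,fx=2.2,fy=2.2,interpolation=cv2.INTER_CUBIC))"
```

```text
clock: 20.95
eef_pos: [0.5171, -0.1657, 0.0439]
eef_rot: [0.997, -0.074, -0.0, -0.0]
contact_force: [0.0, -0.4, -0.4]
gripper_width: 0.0878
clock: 22.05
eef_pos: [0.5167, -0.1654, 0.2529]
eef_rot: [0.997, -0.074, -0.001, -0.0]
contact_force: [-0.4, 0.3, -0.2]
gripper_width: 0.0584
```

View pics/w8c.png

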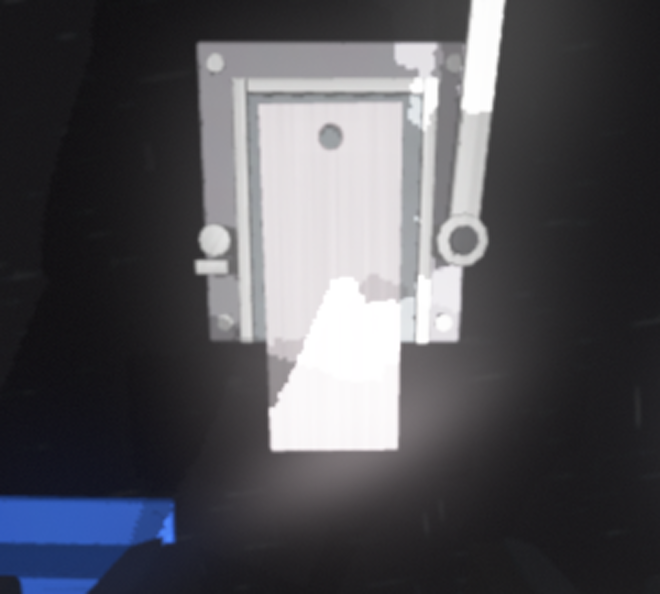

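This is my 12th and last picture. It shows the panel flat between the fences, with corners at (258,102), (405,102), (271,451) and (398,451), and the arm still aside. From here I'll check by numbers.

```bash
python3 - <<'E'
from plan import *
import fit
from fit import W
from scipy.optimize import least_squares
cam=load("w8");o=lambda a:np.array(a)/2.2+[120,0]
f=lambda P,L,p:least_squares(lambda p:np.concatenate([px(cam,w)-q for w,q in zip(W(p,L),o(P))]),p,loss="soft_l1")
pn=f([[258,102],[405,102],[271,451],[398,451]],np.array([[75,30,55],[75,-30,55],[-75,30,55],[-75,-30,55]])/1000,[.57,-.17,-.15])
h=f([[233,79],[437,79],[240,342],[428,342],[197,42],[463,240]],np.array([[55,43,54],[55,-43,54],[-55,43,54],[-55,-43,54],[80,65,8],[-10,-54,68]])/1000,[.6,-.18,-.15])
for n,r in(("panel",pn),("holder",h)): print(n,r.x.round(4),np.degrees(r.x[2]).round(2),r.fun.round(1))
for hx in(h.x,fit.r.x):
    c,s=np.cos(hx[2]),np.sin(hx[2]);d=pn.x[:2]-W(hx,[-.03,0,0])[0,:2];print("panel in seat",(c*d[0]+s*d[1]).round(4),(-s*d[0]+c*d[1]).round(4))
pv=W(h.x,[-.01,-.054,0])[0,:2];a=at(cam,*o([487,10]),.0655)[:2]-pv
th=np.arctan2(a[1],a[0]);print("pivot",pv,"arm dir",np.degrees(th),"angle",np.pi/2-(th-h.x[2]),"pin",pv+.1*np.array([np.cos(th),np.sin(th)]))
print(bot.state()["qpos"])
E
```

```text
panel [ 0.5699 -0.1736 -0.1418] -8.12 [ 1.   0.9 -0.7  0.3  0.1 -0.7 -0.2 -1.2]
holder [ 0.5992 -0.1788 -0.151 ] -8.65 [-0.6 -0.5  0.6 -0.3  0.3  0.6  0.2  0.7 -0.5 -0.5 -0.1  0.3]
panel in seat 0.0002 0.0007
panel in seat 0.0003 0.001
pivot [ 0.58122238 -0.23068502] arm dir -12.313690884919556 angle 1.6347020702359005 pin [ 0.67892185 -0.2520114 ]
[-5.25923628e-01  3.50663381e-01  1.43751686e+00  3.65362670e-05
  1.35566289e+00  1.19323482e+00]
```

```bash
python3 -c "
from plan import *
plan([.6789,-.2520,.17],-12.3)"
```

```text
az 3.8 then shift mm [176.9  50.   82.8] tilt 0.13
```

```bash
python3 -m jog '[{"x":0,"y":0,"z":0,"ax":0,"ay":0,"az":3.8,"claw":27},{"x":17,"y":5,"z":3,"ax":0,"ay":0,"az":0,"claw":27},{"x":20,"y":5,"z":10,"ax":0,"ay":0,"az":0,"claw":27},{"x":20,"y":6,"z":10,"ax":0,"ay":0,"az":0,"claw":27},{"x":20,"y":6,"z":10,"ax":0,"ay":0,"az":0,"claw":27},{"x":20,"y":6,"z":10,"ax":0,"ay":0,"az":0,"claw":27},{"x":20,"y":6,"z":10,"ax":0,"ay":0,"az":0,"claw":27},{"x":20,"y":6,"z":10,"ax":0,"ay":0,"az":0,"claw":27},{"x":20,"y":5,"z":10,"ax":0,"ay":0,"az":0,"claw":27},{"x":20,"y":5,"z":10,"ax":0,"ay":0,"az":0,"claw":27},{"x":0,"y":0,"z":0,"ax":0,"ay":0,"az":0,"claw":27},{"x":0,"y":0,"z":0,"ax":0,"ay":0,"az":0,"claw":27}]'; python3 -c "
from plan import *
plan([.6789,-.2520,.089],-12.3)
im,cam=snap('wrist','w9')
# find dark pin: print predicted pixel and dark blob near it
p=px(cam,[.6789,-.252,.1075]);q=px(cam,[.6789,-.252,.0655]);print(p,q,im.shape)
g=cv2.cvtColor(im,cv2.COLOR_RGB2GRAY)
for v in range(180,300,8): print(v,' '.join('%3d'%x for x in g[v,200:350:6]))
"
```

```text
clock: 23.3
eef_pos: [0.679, -0.252, 0.1697]
eef_rot: [0.994, -0.107, -0.001, -0.0]
contact_force: [0.5, -0.1, 0.7]
gripper_width: 0.0237
az 0.01 then shift mm [-0.1  0.  80.7] tilt 0.12
[271.44454542 228.78966418] [271.37902574 210.03084911] (420, 560, 3)
180  56  55  55  56  57  59  59  63  63  62  62  62  74  73  74  74  72  71  71  69  67  65  64  62  61
188  60  61  59  61  65  64  66  70  71  74  72  73  83  84  83  82  81  77  74  71  69  65  63  61  60
196  66  66  66  68  70  73  76  80  84  94  91  92 100 101  99  96  91  86  80  75  70  69  73  66  59
204  77  90 105 136 147 160 174 195 204 249 194 128 124 255 118 110 102  94  85  78  72  67  63  62  61
212 228 191 191 192 194 219 200 202 255 255 201 147 144 138 130 120 109  97  88  80  74  68  64  62  61
220 227 195 194 196 199 204 218 215 216 255 196 165 161 145 134 122 110  99  90  81  75  71  66  63  61
228 227 222 218 221 210 227 237 232 223 255 187 166 156 145 131 120 110 100  91  84  78  72  68  65  62
236 182 188 193 199 205 210 216 218 219 226 222 230 167 255 127 120 112 103  96  89  87  76  71  67  64
244 190 192 196 202 205 199 215 215 213 217 220 255 255 255 127 122 114 107 100  99  90  85  80  75  72
252 249 250 251 153 155 155 155 155 255 210 217 255 255 255 130 125 120 116 108 104 100  94  81  78  73
260 229 230 136 137 140 139 141 142 255 225 217 255 255 255 134 129 123 118 111 103 102  96  91  79  72
268 255 120 121 125 124 128 132 135 255 251 243 255 255 255 135 129 124 120 112 106 100  97  92  86  74
276 109 109 113 113 118 124 129 133 255 255 245 255 255 255 135 129 126 120 113 106 101  99  95  90  84
284 100 104 109 108 114 121 126 132 255 255 254 255 255 255 135 130 128 123 117 111 106 102 100  95  92
292  99 102 107 107 113 119 125 131 255 255 254 255 255 255 140 140 136 134 129 124 117 113 109 104 110
```

```bash
python3 -c "
from h import *
cam=load('w9');im=cv2.imread('pics/w9.png',0)
th=np.radians(-12.31);pv=np.array([.58122,-.23069]);u=np.array([np.cos(th),np.sin(th)]);n=np.array([-u[1],u[0]])
for r in (.05,.07,.09,.1065):
  print(r,[px(cam,[*(pv+r*u+s*n),.0655]).round(0).tolist() for s in (.0065,-.0065)])
print('pin top',[px(cam,[*(pv+.1*u+s*n),.1075]).round(0).tolist() for s in (.007,-.007)])
print('fingers',[px(cam,[.679,-.252+s,.159]).round() for s in(.012,-.012)])
for v in range(196,262,6): print(v,' '.join('%3d'%x for x in im[v,232:304:3]))
"
```

```text
0.05 [[263.0, 270.0], [280.0, 270.0]]
0.07 [[263.0, 247.0], [280.0, 247.0]]
0.09 [[263.0, 223.0], [280.0, 223.0]]
0.1065 [[263.0, 202.0], [280.0, 202.0]]
pin top [[260.0, 229.0], [283.0, 229.0]]
fingers [array([247., 269.]), array([296., 260.])]
196  74  75  77  80  82  83  84  93  91  89  91  91  93  98 100 101 100  99  98  97  95  92  90  87
202  89  94 102 115 119 132 148 154 160 159 191 212 165 143 173 252 126 113 111 107 104 101  97  93
208 194 195 199 228 229 229 254 255 254 203 161 134 135 134 133 130 128 125 121 117 113 108 102  98
214 255 254 252 203 253 255 255 255 255 211 154 151 151 148 145 141 137 133 127 122 117 110 105  99
220 205 208 225 214 215 216 252 255 255 216 164 164 165 161 156 148 141 136 130 123 117 111 105 100
226 215 226 236 236 226 221 222 255 255 218 170 168 164 159 153 148 141 133 128 122 116 110 104 100
232 211 213 215 216 216 217 218 220 255 226 169 164 160 154 149 143 136 131 125 120 116 111 106 102
238 212 214 215 217 217 217 217 215 255 222 253 255 255 255 255 255 150 127 123 121 116 112 109 105
244 213 214 215 214 214 213 212 213 239 220 252 255 255 255 255 255 148 127 125 121 119 114 112 108
250 158 159 158 157 157 255 255 229 252 226 248 255 255 255 255 255 159 129 127 125 121 118 118 114
256 146 146 146 147 147 255 255 248 228 216 249 255 255 255 255 255 175 131 130 127 124 121 120 118
```

The arm edges (columns 262–279) and the pin's dark top (from column 261, rows 206–235) match the prediction. I'll lower the fingers over the pin.

```bash
python3 -m jog '[{"x":0,"y":0,"z":15,"ax":0,"ay":0,"az":0,"claw":27},{"x":0,"y":0,"z":20,"ax":0,"ay":0,"az":0,"claw":27},{"x":0,"y":0,"z":8,"ax":0,"ay":0,"az":0,"claw":27},{"x":0,"y":0,"z":8,"ax":0,"ay":0,"az":0,"claw":27},{"x":0,"y":0,"z":8,"ax":0,"ay":0,"az":0,"claw":27},{"x":0,"y":0,"z":8,"ax":0,"ay":0,"az":0,"claw":27},{"x":0,"y":0,"z":8,"ax":0,"ay":0,"az":0,"claw":27},{"x":0,"y":0,"z":5,"ax":0,"ay":0,"az":0,"claw":27},{"x":0,"y":0,"z":0,"ax":0,"ay":0,"az":0,"claw":27},{"x":0,"y":0,"z":0,"ax":0,"ay":0,"az":0,"claw":27}]'
```

```text
clock: 24.35
eef_pos: [0.6795, -0.2523, 0.0911]
eef_rot: [0.994, -0.107, 0.0, 0.0]
contact_force: [-0.5, -0.1, 0.2]
gripper_width: 0.0236
```

```bash
python3 -m jog '[{"x":-0.9,"y":-13.6,"z":0,"ax":0,"ay":0,"az":0,"claw":27},{"x":0,"y":0,"z":0,"ax":0,"ay":0,"az":-7.8,"claw":27},{"x":-0.9,"y":-13.6,"z":0,"ax":0,"ay":0,"az":0,"claw":27},{"x":0,"y":0,"z":0,"ax":0,"ay":0,"az":-7.8,"claw":27},{"x":-0.9,"y":-13.6,"z":0,"ax":0,"ay":0,"az":0,"claw":27},{"x":0,"y":0,"z":0,"ax":0,"ay":0,"az":-7.8,"claw":27},{"x":-0.9,"y":-13.6,"z":0,"ax":0,"ay":0,"az":0,"claw":27},{"x":0,"y":0,"z":0,"ax":0,"ay":0,"az":-7.8,"claw":27},{"x":-0.9,"y":-13.6,"z":0,"ax":0,"ay":0,"az":0,"claw":27},{"x":0,"y":0,"z":0,"ax":0,"ay":0,"az":-7.8,"claw":27},{"x":-0.9,"y":-13.6,"z":0,"ax":0,"ay":0,"az":0,"claw":27},{"x":0,"y":0,"z":0,"ax":0,"ay":0,"az":-7.8,"claw":27},{"x":0,"y":0,"z":0,"ax":0,"ay":0,"az":0,"claw":27}]'; python3 -c "
from plan import *
s,T,y=cur();d=s['eef_pos'][:2]-np.array([.58122,-.23069]);print(y,np.degrees(np.arctan2(d[1],d[0])),np.hypot(*d))"
```

```text
clock: 25.65
eef_pos: [0.6642, -0.1724, 0.0912]
eef_rot: [0.955, 0.295, 0.0, -0.0]
contact_force: [0.6, -0.0, -0.2]
gripper_width: 0.0237
34.35185815788225 35.09414038528924 0.10136511643193132
```

```bash
python3 -m jog '[{"x":-2.2,"y":-13.6,"z":0,"ax":0,"ay":0,"az":0,"claw":27},{"x":0,"y":0,"z":0,"ax":0,"ay":0,"az":-7.8,"claw":27},{"x":-0.9,"y":-13.6,"z":0,"ax":0,"ay":0,"az":0,"claw":27},{"x":0,"y":0,"z":0,"ax":0,"ay":0,"az":-7.8,"claw":27},{"x":-0.9,"y":-13.6,"z":0,"ax":0,"ay":0,"az":0,"claw":27},{"x":0,"y":0,"z":0,"ax":0,"ay":0,"az":-7.8,"claw":27},{"x":-0.9,"y":-13.6,"z":0,"ax":0,"ay":0,"az":0,"claw":27},{"x":0,"y":0,"z":0,"ax":0,"ay":0,"az":-7.8,"claw":27},{"x":-0.9,"y":-13.6,"z":0,"ax":0,"ay":0,"az":0,"claw":27},{"x":0,"y":0,"z":0,"ax":0,"ay":0,"az":-7.8,"claw":27},{"x":-0.5,"y":-8,"z":0,"ax":0,"ay":0,"az":0,"claw":27},{"x":0,"y":0,"z":0,"ax":0,"ay":0,"az":-7.8,"claw":27},{"x":0,"y":-2,"z":0,"ax":0,"ay":0,"az":0,"claw":27},{"x":0,"y":-2,"z":0,"ax":0,"ay":0,"az":0,"claw":27},{"x":0,"y":-2,"z":0,"ax":0,"ay":0,"az":0,"claw":27},{"x":0,"y":0,"z":0,"ax":0,"ay":0,"az":0,"claw":27},{"x":0,"y":0,"z":0,"ax":0,"ay":0,"az":0,"claw":27}]';cat >chk.py <<'E'
from plan import *
s,T,y=cur();d=s['eef_pos'][:2]-np.array([.58122,-.23069]);print(y,np.degrees(np.arctan2(d[1],d[0])),np.hypot(*d))
E
python3 chk.py
for i in 1 2 ; do python3 -m jog '[{"x":0,"y":-1,"z":0,"ax":0,"ay":0,"az":0,"claw":27},{"x":0,"y":-1,"z":0,"ax":0,"ay":0,"az":0,"claw":27},{"x":0,"y":0,"z":0,"ax":0,"ay":0,"az":0,"claw":27}]' | egrep 'pos|force';done;python3 chk.py
```

```text
clock: 27.35
eef_pos: [0.5953, -0.1327, 0.0909]
eef_rot: [0.759, 0.651, -0.0, -0.0]
contact_force: [-0.1, -0.0, 0.6]
gripper_width: 0.0238
81.20663905506028 81.80216395770543 0.09895718835486748
eef_pos: [0.5933, -0.1324, 0.0909]
contact_force: [0.6, 0.3, -0.4]
eef_pos: [0.5913, -0.1321, 0.0909]
contact_force: [0.0, -0.2, 0.3]
81.29968087990045 84.14670926235654 0.09910283260011274
```

```bash
for i in 1 2 3; do python3 -m jog '[{"x":0,"y":-1,"z":0,"ax":0,"ay":0,"az":0,"claw":27},{"x":0,"y":0,"z":0,"ax":0,"ay":0,"az":0,"claw":27},{"x":0,"y":0,"z":0,"ax":0,"ay":0,"az":0,"claw":27}]' | egrep 'pos|force';done;python3 chk.py
```

```text
eef_pos: [0.591, -0.1321, 0.091]
contact_force: [4.9, -0.4, -1.9]
eef_pos: [0.5908, -0.1321, 0.0911]
contact_force: [10.2, -1.1, -5.4]
eef_pos: [0.5906, -0.132, 0.0911]
contact_force: [15.4, -2.0, -8.0]
81.2821003771318 84.57781427547856 0.09910671064726913
```

The arm is firmly on its stop: the force rose 5 N per mm with no motion. I'll centre the fingers, lift away and check.

```bash
python3 -m jog '[{"x":0,"y":4,"z":0,"ax":0,"ay":0,"az":0,"claw":27},{"x":0,"y":3.5,"z":0,"ax":0,"ay":0,"az":0,"claw":27},{"x":0,"y":0,"z":0,"ax":0,"ay":0,"az":0,"claw":27},{"x":0,"y":0,"z":-10,"ax":0,"ay":0,"az":0,"claw":27},{"x":0,"y":0,"z":-20,"ax":0,"ay":0,"az":0,"claw":27},{"x":0,"y":0,"z":-25,"ax":0,"ay":0,"az":0,"claw":27},{"x":0,"y":0,"z":-30,"ax":0,"ay":0,"az":0,"claw":27},{"x":0,"y":-30,"z":-30,"ax":0,"ay":0,"az":0,"claw":27},{"x":0,"y":-30,"z":-30,"ax":0,"ay":0,"az":0,"claw":27},{"x":0,"y":-30,"z":-15,"ax":0,"ay":0,"az":0,"claw":27},{"x":-30,"y":0,"z":0,"ax":0,"ay":0,"az":0,"claw":27},{"x":-30,"y":0,"z":0,"ax":0,"ay":0,"az":0,"claw":27},{"x":-30,"y":0,"z":0,"ax":0,"ay":0,"az":0,"claw":27},{"x":0,"y":0,"z":0,"ax":0,"ay":0,"az":-8.5,"claw":27},{"x":0,"y":0,"z":0,"ax":0,"ay":0,"az":0,"claw":27},{"x":0,"y":0,"z":0,"ax":0,"ay":0,"az":0,"claw":27}]'; python3 - <<'E'
from h import *
import fit
from fit import W
h=fit.r.x
im,cam=snap("wrist","w10")
g=cv2.cvtColor(im,cv2.COLOR_RGB2GRAY)
for n,l in [("panel corners",[[.045,.03,.055],[.045,-.03,.055],[-.105,.03,.055],[-.105,-.03,.055]]),("armedges r=.03",[[-.0035,-.024,.0655],[-.0165,-.024,.0655]]),("r=.07",[[-.0035,.016,.0655],[-.0165,.016,.0655]]),("pintop",[[-.01,.046,.1075]])]:
    print(n,[px(cam,w).round(0).tolist() for w in W(h,l)])
E
```

```text
clock: 30.45
eef_pos: [0.4932, -0.2078, 0.2514]
eef_rot: [0.709, 0.705, 0.0, 0.0]
contact_force: [0.3, 0.8, -0.1]
gripper_width: 0.0237
panel corners [[428.0, 131.0], [413.0, 190.0], [277.0, 109.0], [268.0, 170.0]]
armedges r=.03 [[371.0, 180.0], [358.0, 178.0]]
r=.07 [[380.0, 139.0], [367.0, 137.0]]
pintop [[397.0, 105.0]]
```

```bash
python3 - <<'E'
from h import *
import fit
from fit import W
h=fit.r.x;cam=load("w10");g=cv2.imread("pics/w10.png",0)
def line(n,a,b,k=31):
    P=np.linspace(a,b,k);Q=[px(cam,w) for w in W(h,P)]
    v=[int(cv2.getRectSubPix(g,(1,1),tuple(map(float,q)))[0,0]) for q in Q];print(n,v)
for y in(-.03,-.01,.01,.025): line(f"arm y={y} x -40..20 /2mm",[-.04,y,.0655],[.02,y,.0655])
line("front x -130..-80 /2",[-.13,0,.055],[-.08,0,.055],26)
line("rear x 20..60 /2",[.02,0,.055],[.06,0,.055],21)
line("side x=-80 y -45..45 /3",[-.08,-.045,.055],[-.08,.045,.055])
line("side x=25 y -45..45 /3",[.025,-.045,.055],[.025,.045,.055])
E
```

```text
arm y=-0.03 x -40..20 /2mm [115, 115, 114, 101, 101, 101, 102, 117, 143, 140, 108, 100, 125, 184, 190, 189, 183, 181, 175, 148, 145, 144, 143, 142, 141, 142, 140, 142, 143, 142, 140]
arm y=-0.01 x -40..20 /2mm [157, 158, 158, 158, 157, 158, 158, 188, 206, 206, 196, 134, 129, 185, 193, 190, 185, 183, 185, 200, 204, 203, 204, 204, 203, 203, 202, 202, 201, 201, 201]
arm y=0.01 x -40..20 /2mm [159, 159, 159, 158, 159, 171, 208, 209, 208, 208, 193, 140, 128, 182, 195, 192, 186, 184, 183, 201, 202, 202, 202, 201, 200, 200, 199, 199, 199, 198, 198]
arm y=0.025 x -40..20 /2mm [213, 213, 213, 212, 213, 212, 210, 210, 211, 210, 247, 235, 155, 247, 253, 252, 251, 250, 247, 233, 206, 204, 203, 202, 201, 202, 201, 201, 200, 199, 199]
front x -130..-80 /2 [28, 28, 30, 31, 32, 32, 33, 34, 35, 37, 37, 37, 46, 134, 164, 164, 165, 164, 164, 165, 165, 164, 164, 165, 165, 165]
rear x 20..60 /2 [200, 200, 200, 199, 178, 145, 136, 121, 135, 176, 196, 196, 195, 167, 105, 148, 179, 169, 114, 51, 45]
side x=-80 y -45..45 /3 [46, 45, 45, 44, 43, 71, 156, 158, 162, 158, 161, 158, 157, 161, 161, 165, 164, 160, 161, 162, 164, 164, 163, 159, 163, 152, 44, 41, 40, 39, 37]
side x=25 y -45..45 /3 [137, 157, 180, 123, 139, 142, 191, 197, 199, 200, 198, 202, 201, 200, 201, 199, 200, 198, 199, 200, 203, 200, 200, 197, 200, 200, 141, 141, 180, 180, 139]
```

All the numeric checks agree: the arm lies along holder y at x = -15 to -3 at every sample, the panel's front edge is at x ≈ -104.5 and its sides are at y ≈ -29 to +31. I'm handing in.

```bash
python3 -c "
from bench import bot
print(bot.finish_job(), bot.state()['clock'])"
```

```text
the job is handed in; nothing more can be done
the job is handed in; nothing more can be done
```

I slid the panel out of the rack with the shut fingers, which left it overhanging by about 44 mm. I then gripped it across its sides and lifted it out level. I lowered it onto the holder's bed until it touched, and swung the arm closed with the pin straddled between the fingers. The job was handed in at about 31 s; no verdict is reported.

- **Panel:** in the last checks it lay within about 1 mm of the seat and within 0.5° of the holder's x axis.
- **Swing arm:** it lies straight across the panel with no measurable angle. It was pushed against its stop until the force reached 15 N with almost no further movement.
- **Gripper:** it was clear of everything, at a height of about 0.25 m.
- **Not checked:** I had used all 12 pictures before closing the arm, so the final check was by pixel values only. I did not measure the beaker, bottle and dish again at the end. No contact with them was felt.
- **Mishaps:** my first two jog formats were refused, and neither moved the robot. No check failed or disagreed.

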